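# Sort the lamp parts and complete the reflector row

### The job

Clear the mixed lamp parts from the bench: put both round caps into the bin whose ledge carries the sample cap and the U-bracket into the bin whose ledge carries the sample bracket. Stand the loose reflector gently, upright, in the empty place between the two on the low shelf, so that the three make one straight, evenly spaced row. Do not shift the two reflectors already on the shelf, and leave the beaker, spacer ring, hex nut and jar where they are.

Things in the scene. Friction and masses are not known exactly. Their poses are not given: they have to be found in the camera images.
- cap1: lamp cap of bright steel, a round ribbed shell 40 mm in diameter and 34 mm high, the straight shell reaching 23 mm up, with a small contact button on top, standing open end down on the bench; loose, about 30 g. Origin: centre of its underside, z up
- cap2: lamp cap of bright steel, a round ribbed shell 40 mm in diameter and 34 mm high, the straight shell reaching 23 mm up, with a small contact button on top, standing open end down on the bench; loose, about 30 g. Origin: centre of its underside, z up (the second one)
- cap1_mid (a point): point on the axis of cap1 at half its height, 17 mm above its origin
- cap2_mid (a point): point on the axis of cap2 at half its height, 17 mm above its origin
- bracket: U-bracket of bright steel, standing on its two legs like a small bridge: 70 mm long (its x axis), 20 mm wide (y), 28 mm high, the flat web on top 4 mm thick, the legs 4 mm thick; loose, about 40 g. Origin: centre of the footprint at bench level, z up
- bracket_mid (a point): point on the axis of the bracket at half its height, 14 mm above its origin
- reflector: aluminium lamp reflector standing mouth down: bell 64 mm in diameter at the bottom, narrowing to a straight round neck 26 mm in diameter from 37 mm up to its top at 70 mm; loose, about 120 g. Origin: centre of its underside, z up. This is the one standing on the bench among the mixed parts
- row_near: aluminium lamp reflector standing mouth down: bell 64 mm in diameter at the bottom, narrowing to a straight round neck 26 mm in diameter from 37 mm up to its top at 70 mm; loose, about 120 g. Origin: centre of its underside, z up. It already stands on the shelf, near the robot's end, about 100 mm from the shelf's middle; stays there
- row_far: aluminium lamp reflector standing mouth down: bell 64 mm in diameter at the bottom, narrowing to a straight round neck 26 mm in diameter from 37 mm up to its top at 70 mm; loose, about 120 g. Origin: centre of its underside, z up. It already stands on the shelf, at the end away from the robot, about 100 mm from the shelf's middle; stays there
- cap_bin: open parts bin of grey plastic, fixed: 120 x 120 mm outside, 55 mm high, walls and floor 4 mm. Origin: centre of its underside, x and y along its sides, z up. From the middle of its -y side, at rim height, an outside ledge 90 x 50 mm sticks out, on which a sample cap is fixed (part of the bin, not to be taken). The two bins are alike but for the sample and may stand in either place
- bracket_bin: open parts bin of grey plastic, fixed: 120 x 120 mm outside, 55 mm high, walls and floor 4 mm. Origin: centre of its underside, x and y along its sides, z up. From the middle of its -y side, at rim height, an outside ledge 90 x 50 mm sticks out, on which a sample bracket is fixed (part of the bin, not to be taken). The two bins are alike but for the sample and may stand in either place
- shelf: low aluminium shelf to the robot's left, fixed, 340 mm long (its x axis, running roughly away from the robot), 110 mm wide (y), flat top 50 mm above the bench. Origin: centre of its footprint at bench level, z up. Two reflectors stand on its centre line with an empty place between them
- beaker: small steel beaker among the parts, 48 mm in diameter, 45 mm high, open top; origin at the centre of its underside; stays there
- spacer: flat aluminium spacer ring among the parts, outer diameter 60 mm, hole 42 mm, 14 mm high; origin at the centre of its underside; stays there
- nut: big dark steel hex nut lying flat among the parts, 46 mm across flats, 24 mm high; origin at the centre of its underside; stays there
- jar: small glass jar with a black cap among the parts, 44 mm in diameter, 48 mm high; origin at the centre of its underside; stays there

How it is judged:
By the outcome, as a careful person would: the job done as asked, in the order asked, and still so for the second after the job is handed in, with the robot touching nothing.
It also fails if it takes over 72 s, if anything falls off the work surface, if the arm or the gripper's body presses on something with over 40 N, if the wrist force passes 120 N, or if a joint passes its speed limit or range.

### The arm

A 6-joint arm with a two-finger parallel gripper is mounted at the origin on the work surface. World frame = base frame: x ahead of the robot, y to its left, z up, the work surface at z = 0. Lengths are in m, angles in rad, forces in N, time in s.
With the tool pointing down it reaches from about 0.275 to 0.725 m from the base axis. Payload 15.9 kg.
Tool frame: the origin (TCP) lies at the very end of the fingers, on their centre line; the grasp point (between the pads) lies 19 mm behind it; z points along the fingers, y is the line along which they close (so a half turn about z gives the same grasp; the last joint's range is limited). The gripper opens to 85 mm and grips with 20 to 120 N. Pads are 22 mm wide; open, the fingers measure 114 mm over their backs; the gripper's body (76 mm by 85 mm) begins 54 mm behind the grasp point. The pads swing forward as they close: fully open they stand 13 mm farther back than shut.
Start: joints at [-1.332, 0.213, -0.034, 1.323, 0, 1.571], TCP at [0.118, -0.486, 0.231] pointing down, gripper open.
Joint ranges: [-2.98, 2.98], [-0.74, 1.72], [-1.14, 1.35], [-2.1, 2.04], [-1.57, 1.44], [-3.14, 3.14]. Speed limits (rad/s): [1.89, 1.89, 2.39, 2.57, 3.14, 3.14].

### API

Orientations are given as a rotation vector (axis times angle).
In Python, from plant import env gives the robot as it stands.
- The arm moves only by the tool step_arm, never from a script. Its argument "deltas" is a list of rows, each a list of 3 entries, a list of its own where there are three numbers: the shift along the tool's x, y, z in m, then the turn, a rotation vector about the tool's x, y, z in rad, then the finger opening in m, from 0 to 0.0854. In form: [[[tx, ty, tz], [rx, ry, rz], fingers], ...]. A call has 1 to 5 rows; each row is the pose to reach, as a shift and turn from the pose commanded when the call began, along the tool's axes at that moment; what a row does not reach only later rows make up. A row lasts 1/8 s, in which the tool goes at most 62.5 mm and 10.7 degrees, less where a joint would pass 70% of its speed; a pose out of reach is approached as far as the arm can. A call with a gripper value outside its range is refused whole. The fingers move at their own pace and stop on an object; the grip force is fixed at half the most. Time passes only in rows, so rows that repeat a pose let the fingers close. It gives the time, the measured TCP pose, the force, the opening and the grip force at its end, in the units of the state.
- env.sense(): the state, without advancing time (a new reading comes with each control period).
- env.capture(name): name is "side" or "top" or "wrist"; returns (picture, depth): 384x512x3 uint8, red, green, blue; 384x512 float32, m along the optical axis (not along the pixel's ray), 0 where there is no reading.
- env.camera_model(name): a dict with "fx", "fy", "cx", "cy" (pixels), "origin" and "orientation" of the camera in the world. Camera axes: x right, y down, z forward; pixel columns grow to the right and rows downward; lengths in m; the calibration is good to about 2 mm. The wrist camera is an equidistant fisheye: a pixel r from the principal point sees the ray r / f radians off the axis. A picture is of the moment at which its call begins: read the wrist's pose just before it. camera_model takes no time and is no camera call; for the wrist camera it gives the pose at the moment of the call.
- env.finish_job(): hands the job in; it is judged then, once.
Trained networks look in the newest picture that a camera, given by its name, has taken for a name from the list of things; names that differ only in an ending like _2 or _b are one class to them, and where a whole thing is asked for, a point or a joint stands for the part that bears it (a point fixed in the world has none). Each returns a list of dicts, best first, with "conf" (0 to 1); they miss things now and then, are a little off and sometimes report something else, mostly with a low value. They report only what shows in the picture. A call takes as long as a camera call.
- env.look_for(query, camera): "at" ([column, row] in pixels, amid what is visible of it).
- env.tip_of(query, camera): "at" ([column, row] in pixels: a listed point, or the origin of a listed thing).
The state is a dict: "time_s": time; "qpos": joint angles; "joint_velocities": joint speeds; "joint_torque": joint torques, N m; "ee_pos": TCP position; "tcp_rot": TCP orientation; "ft_force": force on the tool from outside, world axes, zero at the start; "ft_torque": the same for the moment, N m; "opening": opening from 0.0 (shut) to 1.0 (fully open); "grasp_force": force on a finger pad.
Only numpy, scipy, OpenCV 4.12 (cv2) and the standard library are available. Lean on these libraries where they do the work, as an engineer would, in place of code of your own. Each camera call takes 0.05 s, during which the arm holds its last target. There are 200 camera calls.

## Working session

There is one attempt and no reset: what is moved stays moved. The work goes in short steps, Python scripts to look and compute and a tool call to move; the robot and the scene stay as the last step left them, time stands still between calls to the robot, and variables do not carry over. Pictures are saved under pics/ and viewed, at most 10 in all, crops included, and the job is handed in when it is done.

Besides the shell and the picture viewer there is one more tool, called after ">>>" as name([rows], argument=value, ...), one row to a line, values as JSON. step_arm: Moves the arm, as the interface text tells. Its arguments: {"type":"object","properties":{"deltas":{"type":"array","items":{"type":"array"}}},"required":["deltas"]}

```bash
mkdir -p pics
cat > h.py <<'E'
import numpy as np, cv2
from scipy.spatial.transform import Rotation as R
from plant import env
def rot(o):
    o=np.array(o,float)
    if o.shape==(3,3): return o
    return R.from_rotvec(o).as_matrix() if o.size==3 else R.from_quat(o).as_matrix()
def cloud(name,d):
    m=env.camera_model(name); v,u=np.mgrid[:384,:512]
    p=np.stack([(u-m['cx'])/m['fx']*d,(v-m['cy'])/m['fy']*d,d],-1)
    return p@rot(m['orientation']).T+np.array(m['origin'])
def ray(name,uv,z):
    m=env.camera_model(name); r=rot(m['orientation'])@np.array([(uv[0]-m['cx'])/m['fx'],(uv[1]-m['cy'])/m['fy'],1])
    o=np.array(m['origin']); return o+r*(z-o[2])/r[2]
E
python3 - <<'E'
from h import *
s=env.sense(); print(s['ee_pos'],s['tcp_rot'],s['opening'])
for n in('top','side'):
    print(env.camera_model(n))
    im,d=env.capture(n); cv2.imwrite(f'pics/{n}0.png',im[:,:,::-1]); np.save(n+'.npy',d)
    P=cloud(n,d)
    for q in 'cap1 bracket reflector cap_bin bracket_bin shelf beaker spacer nut jar'.split():
        for r in env.tip_of(q,n)[:4]:
            u,v=np.round(r['at']).astype(int); 
            print(n,q,round(r['conf'],2),(u,v),P[min(max(v,0),383),min(max(u,0),511)].round(3),ray(n,r['at'],0.05 if q=='reflector' and 0 else 0).round(3))
E
```

```text
[ 0.11817549 -0.48549481  0.23081892] [-3.11814324e+00 -3.74019408e-01  2.29361734e-04] 1.0017250806513485
{'fx': 371.23986568476926, 'fy': 371.23986568476926, 'cx': 258.3242006264204, 'cy': 192.34753250418646, 'origin': array([0.34542018, 0.02493946, 0.91082839]), 'orientation': array([-2.14241247,  2.13455442, -0.2416975 ])}
top cap1 0.74 (np.int64(192), np.int64(221)) [0.443 0.149 0.034] [0.447 0.154 0.   ]
top cap1 0.6 (np.int64(236), np.int64(155)) [0.607 0.048 0.031] [0.615 0.05  0.   ]
top bracket 0.66 (np.int64(229), np.int64(220)) [0.447 0.063 0.024] [0.449 0.064 0.   ]
top reflector 0.87 (np.int64(278), np.int64(164)) [ 0.584 -0.055  0.033] [ 0.593 -0.058  0.   ]
top cap_bin 0.8 (np.int64(369), np.int64(165)) [ 0.592 -0.291  0.003] [ 0.593 -0.292  0.   ]
top bracket_bin 0.9 (np.int64(383), np.int64(237)) [ 0.409 -0.315  0.005] [ 0.41  -0.316  0.   ]
top bracket_bin 0.38 (np.int64(122), np.int64(194)) [0.504 0.312 0.048] [0.513 0.328 0.   ]
top shelf 0.49 (np.int64(277), np.int64(158)) [ 0.59  -0.05   0.067] [ 0.608 -0.055  0.   ]
top beaker 0.88 (np.int64(199), np.int64(150
[... 1285 characters left out ...]
, np.int64(119)) [ 0.589 -0.231  0.051] [ 0.597 -0.295  0.   ]
side cap_bin 0.3 (np.int64(288), np.int64(152)) [ 0.45  -0.142  0.028] [ 0.45  -0.173  0.   ]
side bracket_bin 0.71 (np.int64(307), np.int64(120)) [ 0.406 -0.258  0.043] [ 0.404 -0.314  0.   ]
side shelf 0.71 (np.int64(250), np.int64(320)) [0.495 0.35  0.051] [0.498 0.322 0.   ]
side beaker 0.69 (np.int64(196), np.int64(245)) [0.63  0.169 0.02 ] [0.635 0.154 0.   ]
side spacer 0.75 (np.int64(224), np.int64(155)) [ 0.601 -0.062  0.074] [ 0.614 -0.142  0.   ]
side nut 0.55 (np.int64(289), np.int64(194)) [ 0.439 -0.02   0.001] [ 0.44  -0.022 -0.   ]
side nut 0.32 (np.int64(200), np.int64(244)) [0.621 0.167 0.022] [0.626 0.152 0.   ]
```

View pics/top0.png

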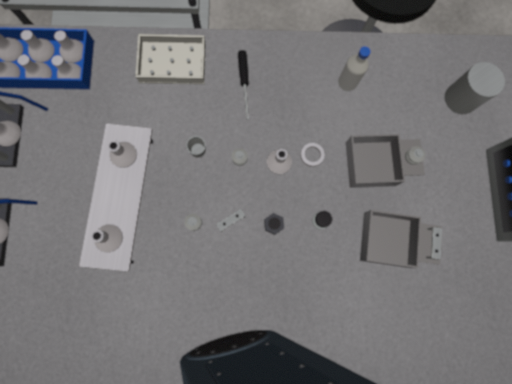

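View pics/side0.png

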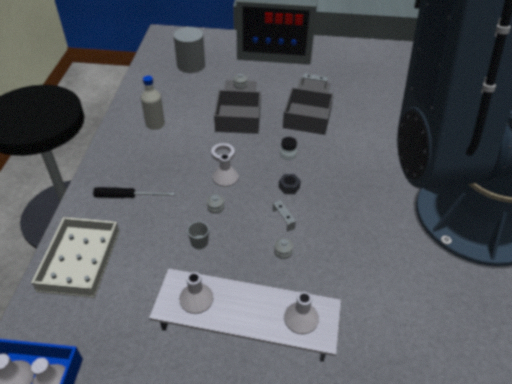

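The top picture shows the caps at (192,221) and (238,157), the bracket at (231,220) and the loose reflector at (279,160). The cap bin is at (375,162) and the bracket bin at (390,238). The row reflectors are at (122,153) and (107,238). Next I refine these from depth.

Run:
```python
from h import *
for n in('top','side'):
    d=np.load(n+'.npy'); P=cloud(n,d)
    b=P[(abs(P[...,0]-.52)<.03)&(abs(P[...,1]-.1)<.02)&(d>0)]; print(n,'bench z',np.median(b[:,2]).round(4),b[:,2].std().round(4))
    def sel(x,y,r,z0,z1):
        m=(np.hypot(P[...,0]-x,P[...,1]-y)<r)&(P[...,2]>z0)&(P[...,2]<z1)&(d>0); return P[m]
    for nm,x,y,r,z0,z1 in [('cap1',.447,.15,.04,.015,.05),('cap2',.608,.048,.04,.015,.05),('brk',.448,.065,.05,.016,.05),('refl neck',.592,-.056,.03,.05,.09),('refl bell',.592,-.056,.05,.01,.035),
      ('far neck',.6,.31,.07,.1,.14),('near neck',.4,.335,.07,.1,.14),('capbin',.592,-.29,.11,.03,.065),('brkbin',.408,-.315,.11,.03,.065),('shelf',.5,.325,.25,.035,.06)]:
        q=sel(x,y,r,z0,z1)
        if len(q)<4: print(nm,len(q)); continue
        rc,sz,a=cv2.minAreaRect(q[:,:2].astype(np.float32)*1000)
        print(n,nm,len(q),'med',np.median(q,0).round(3),'zmax',np.percentile(q[:,2],95).round(3),'rect',np.round(rc),np.round(sz),round(a,1))
im=cv2.imread('pics/top0.png'); a=cv2.resize(im[140:240,170:340],None,fx=4.5,fy=4.5,interpolation=cv2.INTER_CUBIC); cv2.imwrite('pics/topc.png',a)
```

```text
top bench z -0.0003 0.0016
top cap1 219 med [0.442 0.149 0.028] zmax 0.034 rect [442. 149.] [38. 37.] 2.2
top cap2 200 med [0.605 0.04  0.027] zmax 0.034 rect [608.  39.] [40. 37.] 0.6
top brk 250 med [0.447 0.06  0.028] zmax 0.03 rect [448.  59.] [20. 70.] 32.7
top refl neck 115 med [ 0.596 -0.059  0.069] zmax 0.072 rect [598. -60.] [26. 25.] 64.8
top refl bell 263 med [ 0.587 -0.054  0.02 ] zmax 0.033 rect [596. -59.] [60. 51.] 62.7
top far neck 151 med [0.597 0.312 0.119] zmax 0.122 rect [599. 314.] [26. 25.] 15.1
top near neck 165 med [0.401 0.331 0.119] zmax 0.122 rect [401. 334.] [25. 27.] 52.9
top capbin 1290 med [ 0.595 -0.35   0.053] zmax 0.057 rect [ 597. -316.] [122. 164.] 2.9
top brkbin 1299 med [ 0.399 -0.377  0.054] zmax 0.057 rect [ 401. -339.] [156. 121.] 82.0
top shelf 6067 med [0.497 0.319 0.05 ] zmax 0.053 rect [522. 291.] [316. 402.] 44.5
side bench z 0.0013 0.0015
side cap1 258 med [0.445 0.159 0.028] zmax 0.036 rect [446. 155.] [40. 39.] 81.3
side cap2 210 med [0.608 0.049 0.028] zmax 0.036 rect [610.  43.] [38. 38.] 24.1
side brk 252 med [0.448 0.067 0.029] zmax 0.032 rect [450.  62.] [22. 72.] 32.6
side refl neck 130 med [ 0.599 -0.051  0.069] zmax 0.074 rect [601. -56.] [24. 28.] 7.2
side refl bell 272 med [ 0.597 -0.042  0.021] zmax 0.033 rect [599. -49.] [59. 43.] 7.0
side far neck 235 med [0.6   0.322 0.121] zmax 0.124 rect [600. 318.] [26. 26.] 68.9
side near neck 246 med [0.405 0.342 0.121] zmax 0.124 rect [404. 337.] [26. 26.] 53.8
side capbin 1056 med [ 0.6   -0.346  0.05 ] zmax 0.059 rect [ 599. -312.] [120. 171.] 2.6
side brkbin 1092 med [ 0.402 -0.37   0.051] zmax 0.059 rect [ 403. -339.] [169. 120.] 81.8
side shelf 8599 med [0.503 0.338 0.051] zmax 0.054 rect [498. 260.] [246. 340.] 84.0
```

View pics/topc.png

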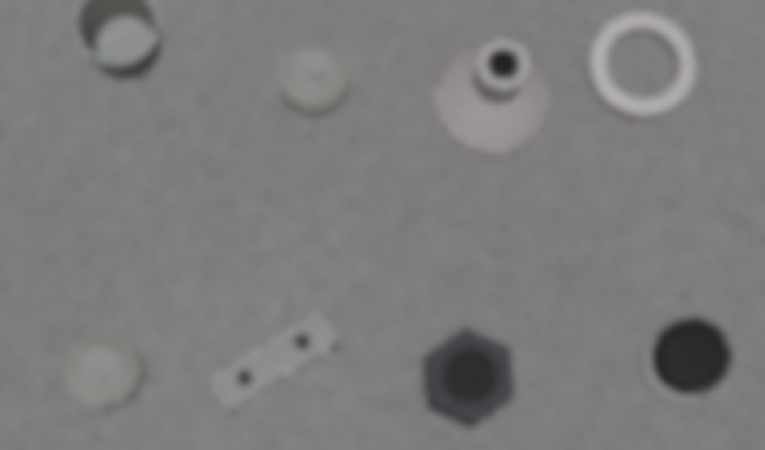

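>>> step_arm([
  [[0,0,0],[0,0,-0.18],0.06],
  [[0,0,0],[0,0,-0.36],0.06],
  [[0,0,0],[0,0,-0.54],0.06],
  [[0,0,0],[0,0,-0.72],0.06],
  [[0,0,0],[0,0,-0.9],0.06],
])

```text
time_s: 1.72
ee_pos: [0.1183, -0.4858, 0.2313]
tcp_rot: [-2.641, -1.702, -0.0]
ft_force: [-0.1, 0.9, 0.7]
opening: 0.699
grasp_force: 0.0
```

>>> step_arm([
  [[0.045,0.002,0],[0,0,-0.1],0.06],
  [[0.09,0.004,0],[0,0,-0.2],0.06],
  [[0.135,0.006,0],[0,0,-0.3],0.06],
  [[0.18,0.008,0],[0,0,-0.426],0.06],
  [[0.225,0.01,0],[0,0,-0.426],0.06],
])

```text
time_s: 2.35
ee_pos: [0.2219, -0.2844, 0.2314]
tcp_rot: [2.226, 2.216, 0.0]
ft_force: [1.2, -0.1, 0.6]
opening: 0.7
grasp_force: 0.0
```

>>> step_arm([
  [[0.05,0.025,0],[0,0,0],0.06],
  [[0.1,0.05,0],[0,0,0],0.06],
  [[0.15,0.075,0],[0,0,0],0.06],
  [[0.2,0.1,0],[0,0,0],0.06],
  [[0.25,0.125,0],[0,0,0],0.06],
])

```text
time_s: 2.98
ee_pos: [0.3486, -0.0347, 0.2316]
tcp_rot: [2.228, 2.214, 0.001]
ft_force: [1.6, -1.2, -0.7]
opening: 0.703
grasp_force: 0.0
```

>>> step_arm([
  [[0.05,0.025,0.01],[0,0,0],0.06],
  [[0.1,0.05,0.03],[0,0,0],0.06],
  [[0.15,0.075,0.06],[0,0,0],0.06],
  [[0.184,0.097,0.09],[0,0,0],0.06],
  [[0.184,0.097,0.11],[0,0,0],0.06],
])

```text
time_s: 3.6
ee_pos: [0.4467, 0.1491, 0.1196]
tcp_rot: [-2.225, -2.217, 0.001]
ft_force: [0.1, -0.6, -0.2]
opening: 0.702
grasp_force: 0.0
```

```bash
cat >> h.py <<'E'
def wpos(q,h,fn='tip_of',n=2):
    """wrist-camera detections of q, intersected with plane z=h"""
    m=env.camera_model('wrist'); im,d=env.capture('wrist'); o=np.array(m['origin']); out=[]
    for r in getattr(env,fn)(q,'wrist')[:n]:
        u=np.array([r['at'][0]-m['cx'],r['at'][1]-m['cy']]); t=np.hypot(*u)/m['fx']
        v=rot(m['orientation'])@np.r_[u/np.hypot(*u)*np.sin(t),np.cos(t)]
        out.append((round(r['conf'],2),np.round(r['at']),(o+v*(h-o[2])/v[2]).round(4)))
    return im,d,out
def wcloud(m,d):
    v,u=np.mgrid[:384,:512]; x=u-m['cx'];y=v-m['cy'];r=np.hypot(x,y)+1e-9;t=r/m['fx']
    k=np.tan(t)/r*d; return np.stack([x*k,y*k,d],-1)@rot(m['orientation']).T+np.array(m['origin'])
def wrect(d,m,x,y,r,z0,z1):
    P=wcloud(m,d); k=(np.hypot(P[...,0]-x,P[...,1]-y)<r)&(P[...,2]>z0)&(P[...,2]<z1)&(d>0); q=P[k]
    if len(q)<5: return len(q)
    c,s,a=cv2.minAreaRect(q[:,:2].astype(np.float32)*1000); return len(q),np.round(c,1),np.round(s),round(a,1),np.percentile(q[:,2],95).round(3)
E
python3 - <<'E'
from h import *
m=env.camera_model('wrist'); im,d,o=wpos('cap1',0.0); print(o,m['origin'],m['fx']); print(wpos('cap1_mid',.017)[2])
print(wrect(d,m,.444,.152,.045,.015,.05),wrect(d,m,.449,.061,.05,.016,.05),wrect(d,m,.609,.041,.045,.015,.05))
cv2.imwrite('pics/w1.png',im[:,:,::-1])
E
```

```text
[(0.79, array([258., 188.]), array([0.4437, 0.1505, 0.    ])), (0.61, array([406., 286.]), array([0.6113, 0.0359, 0.    ]))] [0.44736636 0.21646528 0.26167878] 297.3186396354542
[(0.23, array([448.,   8.]), array([0.623 , 0.3301, 0.017 ]))]
(1739, array([445. , 150.3]), array([39., 39.]), 89.5, np.float64(0.034)) (1470, array([449. ,  59.7]), array([22., 71.]), 32.6, np.float64(0.029)) 0
```

View pics/w1.png

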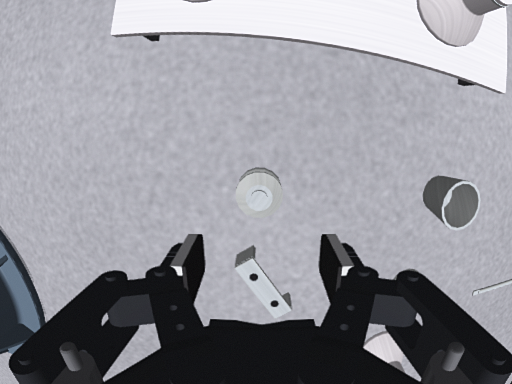

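The wrist picture shows cap1 at (259,195), on the gripper's centre line, and the bracket at (262,282). The wrist depth puts cap1 at (0.445, 0.150).

>>> step_arm([
  [[0.001,-0.002,0.04],[0,0,0],0.06],
  [[0.001,-0.002,0.08],[0,0,0],0.06],
  [[0.001,-0.002,0.105],[0,0,0],0.06],
  [[0.001,-0.002,0.114],[0,0,0],0.06],
  [[0.001,-0.002,0.114],[0,0,0],0.06],
])

```text
time_s: 4.42
ee_pos: [0.4447, 0.1479, 0.0082]
tcp_rot: [2.228, 2.214, 0.001]
ft_force: [0.3, -0.7, 0.3]
opening: 0.7
grasp_force: 0.0
```

>>> step_arm([
  [[0,0,0],[0,0,0],0.03],
  [[0,0,0],[0,0,0],0.03],
  [[0,0,0],[0,0,0],0.03],
  [[0,0,0],[0,0,0],0.03],
])

```text
time_s: 4.92
ee_pos: [0.4451, 0.1482, 0.0089]
tcp_rot: [2.227, 2.214, 0.003]
ft_force: [-3.3, -2.6, 16.1]
opening: 0.442
grasp_force: 58.3
```

>>> step_arm([
  [[0,0,-0.01],[0,0,0],0.03],
  [[0,0,-0.03],[0,0,0],0.03],
  [[0,0,-0.06],[0,0,0],0.03],
  [[0,0,-0.1],[0,0,0],0.03],
  [[0,0,-0.13],[0,0,0],0.03],
])

```text
time_s: 5.55
ee_pos: [0.4446, 0.1482, 0.1399]
tcp_rot: [2.227, 2.214, 0.003]
ft_force: [0.7, -0.1, -1.6]
opening: 0.442
grasp_force: 60.2
```

>>> step_arm([
  [[-0.05,0.018,0],[0,0,0],0.03],
  [[-0.1,0.037,0],[0,0,0],0.03],
  [[-0.15,0.055,0],[0,0,0],0.03],
  [[-0.2,0.074,0],[0,0,0],0.03],
  [[-0.25,0.092,0],[0,0,0],0.03],
])

```text
time_s: 6.18
ee_pos: [0.5352, -0.1043, 0.1385]
tcp_rot: [2.227, 2.214, 0.001]
ft_force: [0.6, 0.4, -1.4]
opening: 0.443
grasp_force: 60.2
```

>>> step_arm([
  [[-0.05,0.018,0],[0,0,0],0.03],
  [[-0.1,0.037,0],[0,0,0],0.03],
  [[-0.14,0.052,0],[0,0,0],0.03],
  [[-0.158,0.059,0],[0,0,0],0.03],
  [[-0.158,0.059,0],[0,0,0],0.03],
])

```text
time_s: 6.8
ee_pos: [0.5929, -0.262, 0.1378]
tcp_rot: [2.229, 2.213, 0.0]
ft_force: [0.7, 0.9, -0.1]
opening: 0.442
grasp_force: 60.2
```

Run:
```python
from h import *
print(env.sense()['ee_pos'],env.sense()['qpos'])
m=env.camera_model('wrist'); im,d=env.capture('wrist')
print(wrect(d,m,.597,-.315,.12,.045,.062))
P=wcloud(m,d); k=(abs(P[...,2]-.055)<.008)&(abs(P[...,0]-.6)<.1)&(abs(P[...,1]+.29)<.15); q=P[k]; print(q.min(0),q.max(0))
cv2.imwrite('pics/w2.png',im[:,:,::-1])
```

```text
[ 0.59285967 -0.26200272  0.13775743] [-4.16126219e-01  5.51392548e-01  2.21942475e-01  1.24085529e+00
  6.54913810e-06  1.16216398e+00]
(4399, array([ 597.9, -308.5]), array([121., 148.]), 2.8, np.float64(0.056))
[ 0.535051   -0.38317785  0.04700563] [ 0.65809351 -0.23276612  0.06298093]
```

View pics/w2.png

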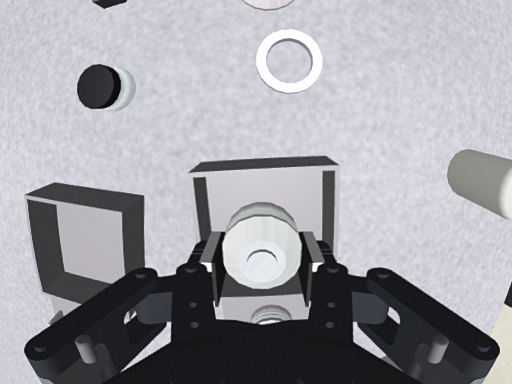

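The cap hangs upright at (262,255) over the bin, whose ledge carries the sample cap at (270,316). Lowering it.

>>> step_arm([
  [[0,0.003,0.04],[0,0,0],0.03],
  [[0,0.003,0.08],[0,0,0],0.03],
  [[0,0.003,0.105],[0,0,0],0.03],
  [[0,0.003,0.119],[0,0,0],0.03],
  [[0,0.003,0.119],[0,0,0],0.03],
])

```text
time_s: 7.48
ee_pos: [0.5948, -0.2608, 0.0179]
tcp_rot: [2.228, 2.215, -0.004]
ft_force: [-3.4, -8.5, -4.5]
opening: 0.44
grasp_force: 92.8
```

>>> step_arm([
  [[0,0,0],[0,0,0],0.055],
  [[0,0,0],[0,0,0],0.055],
  [[0,0,-0.03],[0,0,0],0.055],
  [[0,0,-0.08],[0,0,0],0.055],
  [[0,0,-0.12],[0,0,0],0.06],
])

```text
time_s: 8.1
ee_pos: [0.5959, -0.2604, 0.1407]
tcp_rot: [2.227, 2.215, 0.001]
ft_force: [-0.0, -0.7, 0.6]
opening: 0.705
grasp_force: 0.0
```

>>> step_arm([
  [[0.06,0.003,0],[0,0,0],0.06],
  [[0.12,0.006,0],[0,0,0],0.06],
  [[0.18,0.009,0],[0,0,0],0.06],
  [[0.24,0.012,0],[0,0,0],0.06],
  [[0.297,0.012,0],[0,0,0],0.06],
])

```text
time_s: 8.72
ee_pos: [0.6092, 0.0386, 0.1389]
tcp_rot: [2.227, 2.215, 0.001]
ft_force: [0.9, -0.9, -0.3]
opening: 0.7
grasp_force: 0.0
```

Run:
```python
from h import *
print(env.sense()['ee_pos'])
m=env.camera_model('wrist'); im,d=env.capture('wrist')
print(wrect(d,m,.609,.039,.045,.012,.05))
```

```text
[0.60922247 0.03856134 0.13887678]
(1531, array([609.3,  39.8]), array([39., 39.]), 82.0, np.float64(0.034))
```

>>> step_arm([
  [[0.002,0,0.05],[0,0,0],0.06],
  [[0.002,0,0.09],[0,0,0],0.06],
  [[0.002,0,0.117],[0,0,0],0.06],
  [[0.002,0,0.13],[0,0,0],0.06],
  [[0.002,0,0.13],[0,0,0],0.06],
])

```text
time_s: 9.4
ee_pos: [0.6092, 0.0382, 0.0083]
tcp_rot: [-2.228, -2.215, 0.001]
ft_force: [0.1, 0.2, 0.7]
opening: 0.702
grasp_force: 0.0
```

>>> step_arm([
  [[0,0,0],[0,0,0],0.03],
  [[0,0,0],[0,0,0],0.03],
  [[0,0,0],[0,0,0],0.03],
  [[0,0,0],[0,0,0],0.03],
])

```text
time_s: 9.9
ee_pos: [0.6104, 0.0381, 0.0101]
tcp_rot: [2.227, 2.214, 0.003]
ft_force: [-2.8, -0.0, 8.4]
opening: 0.436
grasp_force: 59.1
```

>>> step_arm([
  [[0,0,-0.01],[0,0,0],0.03],
  [[0,0,-0.03],[0,0,0],0.03],
  [[0,0,-0.06],[0,0,0],0.03],
  [[0,0,-0.1],[0,0,0],0.03],
  [[0,0,-0.13],[0,0,0],0.03],
])

```text
time_s: 10.52
ee_pos: [0.6101, 0.038, 0.1413]
tcp_rot: [2.227, 2.214, 0.003]
ft_force: [-0.1, -0.6, -0.1]
opening: 0.439
grasp_force: 60.1
```

>>> step_arm([
  [[-0.06,-0.002,0],[0,0,0],0.03],
  [[-0.12,-0.004,0],[0,0,0],0.03],
  [[-0.18,-0.006,0],[0,0,0],0.03],
  [[-0.24,-0.008,0],[0,0,0],0.03],
  [[-0.3,-0.01,0],[0,0,0],0.03],
])

```text
time_s: 11.15
ee_pos: [0.5976, -0.264, 0.1398]
tcp_rot: [2.227, 2.214, 0.001]
ft_force: [0.7, 0.3, -0.1]
opening: 0.439
grasp_force: 60.2
```

>>> step_arm([
  [[-0.03,-0.002,0],[0,0,0],0.03],
  [[-0.047,-0.002,0.03],[0,0,0],0.03],
  [[-0.047,-0.002,0.07],[0,0,0],0.03],
  [[-0.047,-0.002,0.1],[0,0,0],0.03],
  [[-0.047,-0.002,0.1],[0,0,0],0.03],
])

```text
time_s: 11.78
ee_pos: [0.5942, -0.3084, 0.0372]
tcp_rot: [-2.226, -2.213, 0.002]
ft_force: [-0.1, -0.4, 0.9]
opening: 0.438
grasp_force: 60.2
```

>>> step_arm([
  [[0,0,0.01],[0,0,0],0.03],
  [[0,0,0.016],[0,0,0],0.03],
  [[0,0,0.016],[0,0,0],0.03],
])

```text
time_s: 12.15
ee_pos: [0.5955, -0.3089, 0.0225]
tcp_rot: [2.228, 2.215, 0.0]
ft_force: [0.2, -0.1, -0.1]
opening: 0.437
grasp_force: 60.2
```

>>> step_arm([
  [[0,0,0],[0,0,0],0.055],
  [[0,0,0],[0,0,0],0.055],
  [[0,0,-0.03],[0,0,0],0.055],
  [[0,0,-0.08],[0,0,0],0.055],
  [[0,0,-0.13],[0,0,0],0.055],
])

```text
time_s: 12.78
ee_pos: [0.5952, -0.3088, 0.154]
tcp_rot: [-2.228, -2.215, 0.0]
ft_force: [-0.1, -0.8, 0.5]
opening: 0.644
grasp_force: 0.0
```

>>> step_arm([
  [[0.05,-0.02,0],[0,0,-0.12],0.05],
  [[0.1,-0.04,0],[0,0,-0.24],0.05],
  [[0.15,-0.06,0],[0,0,-0.36],0.05],
  [[0.2,-0.08,0],[0,0,-0.48],0.05],
  [[0.25,-0.1,0],[0,0,-0.569],0.05],
])

```text
time_s: 13.4
ee_pos: [0.4962, -0.0569, 0.1527]
tcp_rot: [1.512, 2.753, 0.001]
ft_force: [0.6, 0.8, 0.1]
opening: 0.583
grasp_force: 0.0
```

```bash
cat >> h.py <<'E'
def goto(x,y,z,yaw_deg=None):
    """shift in tool axes (commanded pose assumed = measured) and turn to reach target, tool down"""
    s=env.sense(); M=R.from_rotvec(s['tcp_rot']).as_matrix(); t=M.T@(np.array([x,y,z])-s['ee_pos'])
    yaw=np.degrees(np.arctan2(M[1,0],M[0,0])); print('shift',t.round(4),'yaw',yaw.round(1),'rz',None if yaw_deg is None else round(-np.radians(yaw_deg-yaw),3))
E
python3 - <<'E'
from h import *
im,d=env.capture('top'); P=cloud('top',d)
k=(abs(P[...,0]-.597)<.05)&(abs(P[...,1]+.292)<.05)&(P[...,2]>.028)&(d>0); print('caps in bin',k.sum(),P[k].round(3)[::25].tolist())
goto(.449,.0597,.12,122.6)
E
```

```text
caps in bin 0 []
shift [0.1186 0.023  0.033 ] yaw 122.8 rz 0.004
```

>>> step_arm([
  [[0.03,0.006,0],[0,0,0.004],0.05],
  [[0.07,0.013,0],[0,0,0.004],0.05],
  [[0.1,0.019,0.01],[0,0,0.004],0.05],
  [[0.119,0.023,0.033],[0,0,0.004],0.05],
  [[0.119,0.023,0.033],[0,0,0.004],0.05],
])

```text
time_s: 14.08
ee_pos: [0.4517, 0.0553, 0.1186]
tcp_rot: [-1.519, -2.748, 0.002]
ft_force: [1.0, 0.1, -0.7]
opening: 0.587
grasp_force: 0.0
```

Run:
```python
from h import *
m=env.camera_model('wrist'); im,d=env.capture('wrist')
w=wrect(d,m,.449,.06,.05,.016,.05); print(w); goto(w[1][0]/1000,w[1][1]/1000,.009,90+w[3])
im,d=env.capture('top'); P=cloud('top',d)
k=(abs(P[...,0]-.597)<.065)&(abs(P[...,1]+.292)<.065)&(d>0); print(k.sum(),np.percentile(P[k][:,2],[5,50,95]))
k&=(P[...,2]>.028)&(P[...,2]<.042)&(abs(P[...,0]-.597)<.045)&(abs(P[...,1]+.292)<.05);print('caps',k.sum(),P[k].round(3)[::30].tolist())
cv2.imwrite('pics/top1.png',im[:,:,::-1])
```

```text
(2073, array([448.8,  59.4]), array([20., 70.]), 32.5, np.float64(0.029))
shift [ 0.006  -0.0007  0.1105] yaw 122.1 rz -0.007
3125 [-0.00015185  0.01755411  0.05496453]
caps 267 [[0.614, -0.267, 0.036], [0.608, -0.306, 0.031], [0.602, -0.297, 0.034], [0.595, -0.25, 0.038], [0.593, -0.312, 0.038], [0.59, -0.294, 0.031], [0.587, -0.313, 0.034], [0.579, -0.256, 0.04], [0.58, -0.297, 0.03]]
```

View pics/top1.png

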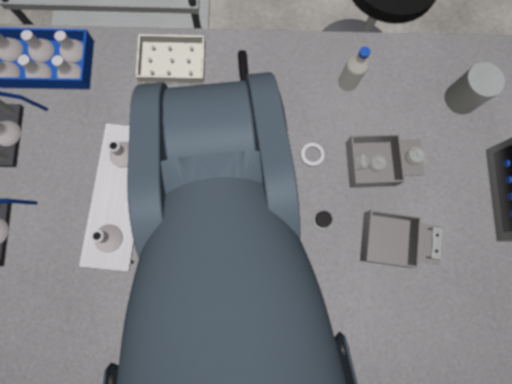

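Both caps are in the cap bin, at (364,161) and (379,163). Now I grip the bracket.

>>> step_arm([
  [[0.006,-0.001,0.04],[0,0,-0.007],0.05],
  [[0.006,-0.001,0.08],[0,0,-0.007],0.05],
  [[0.006,-0.001,0.1],[0,0,-0.007],0.05],
  [[0.006,-0.001,0.11],[0,0,-0.007],0.05],
  [[0.006,-0.001,0.11],[0,0,-0.007],0.05],
])

```text
time_s: 14.8
ee_pos: [0.4493, 0.0588, 0.0096]
tcp_rot: [1.514, 2.753, 0.0]
ft_force: [-1.0, 0.6, 0.4]
opening: 0.584
grasp_force: 0.0
```

>>> step_arm([
  [[0,0,0],[0,0,0],0.01],
  [[0,0,0],[0,0,0],0.01],
  [[0,0,0],[0,0,0],0.01],
  [[0,0,0],[0,0,0],0.01],
  [[0,0,0],[0,0,0],0.01],
])

```text
time_s: 15.42
ee_pos: [0.4496, 0.0592, 0.0102]
tcp_rot: [1.512, 2.752, 0.001]
ft_force: [-2.1, -1.0, 7.5]
opening: 0.213
grasp_force: 58.3
```

>>> step_arm([
  [[0,0,-0.01],[0,0,0],0.01],
  [[0,0,-0.03],[0,0,0],0.01],
  [[0,0,-0.06],[0,0,0],0.01],
  [[0,0,-0.1],[0,0,0],0.01],
  [[0,0,-0.13],[0,0,0],0.01],
])

```text
time_s: 16.05
ee_pos: [0.4491, 0.0592, 0.1417]
tcp_rot: [1.512, 2.752, 0.002]
ft_force: [-0.1, -0.9, -1.0]
opening: 0.213
grasp_force: 58.6
```

Run:
```python
from h import *
s=env.sense(); print(s['ee_pos'],s['opening'],s['grasp_force'],s['qpos'])
goto(.4055,-.314,.14,82)
im,d=env.capture('wrist'); cv2.imwrite('pics/w3.png',im[:,:,::-1])
```

```text
[0.44907491 0.05924427 0.14174555] 0.21323942410428323 58.62008972559124 [ 1.31121267e-01  1.53484817e-01 -3.37236760e-01  1.07842833e+00
  6.66026062e-05  1.13581186e+00]
shift [-0.2916 -0.237   0.0016] yaw 122.4 rz 0.706
```

View pics/w3.png

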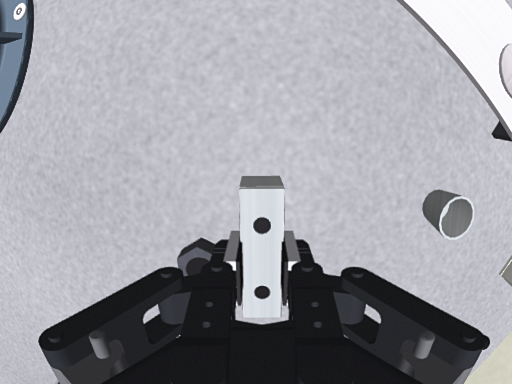

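The picture shows the bracket level and centred between the fingers at (262,250). I carry it to the bracket bin.

>>> step_arm([
  [[-0.04,-0.033,0],[0,0,0.14],0.01],
  [[-0.08,-0.065,0],[0,0,0.28],0.01],
  [[-0.12,-0.098,0],[0,0,0.42],0.01],
  [[-0.16,-0.13,0],[0,0,0.56],0.01],
  [[-0.2,-0.163,0],[0,0,0.706],0.01],
])

```text
time_s: 16.73
ee_pos: [0.4182, -0.1987, 0.1401]
tcp_rot: [2.375, 2.055, 0.001]
ft_force: [1.5, -0.5, -0.1]
opening: 0.21
grasp_force: 58.7
```

Run:
```python
from h import *
goto(.4055,-.314,.14,82)
m=env.camera_model('wrist'); im,d=env.capture('wrist'); print(wrect(d,m,.402,-.33,.12,.045,.062))
```

```text
shift [-1.159e-01  4.100e-03  1.000e-04] yaw 81.7 rz -0.005
(113, array([ 412.2, -265.1]), array([  7., 120.]), 82.1, np.float64(0.055))
```

>>> step_arm([
  [[-0.05,0.002,0],[0,0,0],0.01],
  [[-0.1,0.004,0],[0,0,0],0.01],
  [[-0.12,0.004,0.03],[0,0,0],0.01],
  [[-0.12,0.004,0.07],[0,0,0],0.01],
  [[-0.12,0.004,0.1],[0,0,0],0.01],
])

```text
time_s: 17.4
ee_pos: [0.4053, -0.3165, 0.0384]
tcp_rot: [-2.372, -2.06, 0.0]
ft_force: [-1.0, 0.1, -0.3]
opening: 0.211
grasp_force: 58.7
```

>>> step_arm([
  [[0,0,0.015],[0,0,0],0.01],
  [[0,0,0.023],[0,0,0],0.01],
  [[0,0,0.023],[0,0,0],0.01],
])

```text
time_s: 17.77
ee_pos: [0.406, -0.3165, 0.0168]
tcp_rot: [2.371, 2.061, 0.0]
ft_force: [-0.3, 0.0, -0.7]
opening: 0.212
grasp_force: 58.7
```

>>> step_arm([
  [[0,0,0],[0,0,0],0.045],
  [[0,0,0],[0,0,0],0.045],
  [[0,0,-0.03],[0,0,0],0.045],
  [[0,0,-0.08],[0,0,0],0.045],
  [[0,0,-0.14],[0,0,0],0.045],
])

```text
time_s: 18.4
ee_pos: [0.4052, -0.316, 0.1578]
tcp_rot: [-2.371, -2.06, 0.0]
ft_force: [1.8, -0.4, -0.1]
opening: 0.523
grasp_force: 0.0
```

Run:
```python
from h import *
m=env.camera_model('wrist'); im,d=env.capture('wrist'); print(wrect(d,m,.404,-.318,.05,.02,.04))
goto(.5995,-.058,.2,90)
```

```text
(1574, array([ 406.4, -315.5]), array([70., 20.]), 82.3, np.float64(0.033))
shift [ 0.284   0.154  -0.0342] yaw 82.0 rz -0.14
```

>>> step_arm([
  [[0.05,0.027,0],[0,0,-0.03],0.06],
  [[0.1,0.054,0],[0,0,-0.07],0.06],
  [[0.15,0.081,0],[0,0,-0.1],0.06],
  [[0.2,0.108,0],[0,0,-0.14],0.06],
  [[0.24,0.13,0],[0,0,-0.14],0.06],
])

```text
time_s: 19.08
ee_pos: [0.5691, -0.095, 0.1567]
tcp_rot: [2.219, 2.223, 0.001]
ft_force: [-0.2, -1.0, 0.4]
opening: 0.706
grasp_force: 0.0
```

Run:
```python
from h import *
m=env.camera_model('wrist'); im,d=env.capture('wrist')
w=wrect(d,m,.5995,-.058,.025,.06,.08); print(w); goto(w[1][0]/1000,w[1][1]/1000,.12,90)
```

```text
(880, array([599.9, -60.1]), array([27., 26.]), 50.1, np.float64(0.071))
shift [0.0311 0.0285 0.0365] yaw 90.2 rz 0.003
```

>>> step_arm([
  [[0.015,0.015,0],[0,0,0.003],0.06],
  [[0.031,0.028,0],[0,0,0.003],0.06],
  [[0.031,0.028,0.02],[0,0,0.003],0.06],
  [[0.031,0.028,0.036],[0,0,0.003],0.06],
  [[0.031,0.028,0.036],[0,0,0.003],0.06],
])

```text
time_s: 19.75
ee_pos: [0.5951, -0.066, 0.1192]
tcp_rot: [-2.224, -2.217, 0.002]
ft_force: [0.5, -0.1, 0.2]
opening: 0.703
grasp_force: 0.0
```

Run:
```python
from h import *
m=env.camera_model('wrist'); im,d=env.capture('wrist')
w=wrect(d,m,.5995,-.058,.025,.06,.08); print(w); goto(w[1][0]/1000,w[1][1]/1000,.041,90)
```

```text
(1200, array([600.6, -59.8]), array([26., 26.]), 89.6, np.float64(0.071))
shift [0.0063 0.0051 0.0791] yaw 89.8 rz -0.003
```

>>> step_arm([
  [[0.005,0.004,0.02],[0,0,-0.003],0.05],
  [[0.006,0.005,0.05],[0,0,-0.003],0.05],
  [[0.006,0.005,0.07],[0,0,-0.003],0.05],
  [[0.006,0.005,0.078],[0,0,-0.003],0.05],
  [[0.006,0.005,0.078],[0,0,-0.003],0.05],
])

```text
time_s: 20.42
ee_pos: [0.6011, -0.0601, 0.0428]
tcp_rot: [2.222, 2.221, 0.0]
ft_force: [0.9, -0.1, 0.0]
opening: 0.586
grasp_force: 0.0
```

>>> step_arm([
  [[0,0,0],[0,0,0],0.015],
  [[0,0,0],[0,0,0],0.015],
  [[0,0,0],[0,0,0],0.015],
  [[0,0,0],[0,0,0],0.015],
  [[0,0,0],[0,0,0],0.015],
])

```text
time_s: 21.05
ee_pos: [0.6015, -0.0601, 0.0433]
tcp_rot: [2.221, 2.221, 0.001]
ft_force: [-2.0, -0.5, 6.6]
opening: 0.278
grasp_force: 58.5
```

>>> step_arm([
  [[0,0,-0.01],[0,0,0],0.015],
  [[0,0,-0.03],[0,0,0],0.015],
  [[0,0,-0.07],[0,0,0],0.015],
  [[0,0,-0.12],[0,0,0],0.015],
  [[0,0,-0.16],[0,0,0],0.015],
])

```text
time_s: 21.68
ee_pos: [0.601, -0.0599, 0.2052]
tcp_rot: [2.221, 2.221, 0.002]
ft_force: [1.0, 1.0, -1.6]
opening: 0.279
grasp_force: 59.1
```

Run:
```python
from h import *
s=env.sense(); print(s['ee_pos'],s['opening'],s['grasp_force'],s['ft_force'])
goto(.501,.31,.2,90)
m=env.camera_model('wrist'); im,d=env.capture('wrist'); cv2.imwrite('pics/w4.png',im[:,:,::-1])
x,y,z=s['ee_pos']; print(wrect(d,m,x,y,.025,z+.02,z+.045))
```

```text
[ 0.60102722 -0.05993474  0.20517889] 0.27906815383163 59.140377044677734 [ 1.02925889  1.00723483 -1.6418329 ]
shift [ 0.3699 -0.1     0.005 ] yaw 90.0 rz -0.0
(4342, array([600.9, -59.3]), array([27., 48.]), 89.0, np.float64(0.248))
```

View pics/w4.png

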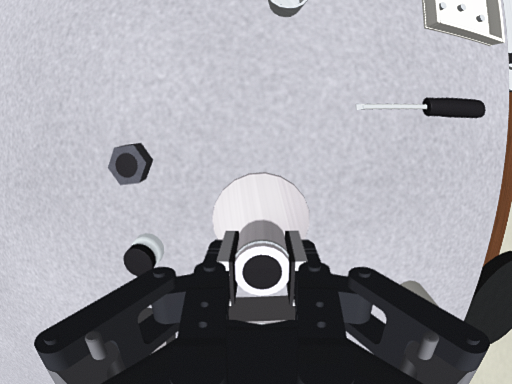

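The picture shows the reflector held upright, neck at (262,268). I carry it toward the shelf, stopping short to measure the row.

>>> step_arm([
  [[0.055,-0.02,0],[0,0,0],0.015],
  [[0.11,-0.04,0],[0,0,0],0.015],
  [[0.165,-0.06,0],[0,0,0],0.015],
  [[0.22,-0.08,0],[0,0,0],0.015],
  [[0.26,-0.1,0],[0,0,0],0.015],
])

```text
time_s: 22.35
ee_pos: [0.4999, 0.2021, 0.2028]
tcp_rot: [2.22, 2.223, 0.001]
ft_force: [0.5, -0.5, -0.6]
opening: 0.278
grasp_force: 59.3
```

>>> step_arm([
  [[0,0,0],[0,0,0],0.015],
  [[0,0,0],[0,0,0],0.015],
])

```text
time_s: 22.6
ee_pos: [0.5011, 0.1999, 0.2027]
tcp_rot: [2.221, 2.222, 0.0]
ft_force: [0.0, -0.3, -1.0]
opening: 0.275
grasp_force: 59.3
```

Run:
```python
from h import *
m=env.camera_model('wrist'); im,d=env.capture('wrist')
a=wrect(d,m,.5995,.316,.03,.11,.13); b=wrect(d,m,.4025,.3355,.03,.11,.13); print(a,b)
t=(np.array(a[1])+b[1])/2000; print(t); goto(t[0],t[1],.2,90)
P=wcloud(m,d); k=(abs(P[...,2]-.05)<.004)&(abs(P[...,0]-.5)<.03)&(abs(P[...,1]-.325)<.05); print('shelf z',np.median(P[k][:,2]),k.sum())
```

```text
(827, array([599.8, 314.4]), array([26., 26.]), 71.2, np.float64(0.121)) (813, array([404.5, 334.2]), array([27., 26.]), 14.9, np.float64(0.121))
[0.50215 0.3243 ]
shift [0.1248 0.0008 0.0025] yaw 90.0 rz -0.001
shelf z 0.049419603713813154 5837
```

>>> step_arm([
  [[0.04,0.001,0],[0,0,0],0.015],
  [[0.08,0.001,0],[0,0,0],0.015],
  [[0.11,0.001,0],[0,0,0],0.015],
  [[0.125,0.001,0],[0,0,0],0.015],
  [[0.125,0.001,0],[0,0,0],0.015],
])

```text
time_s: 23.28
ee_pos: [0.5023, 0.3248, 0.2021]
tcp_rot: [2.222, 2.221, -0.001]
ft_force: [0.3, 0.7, -1.5]
opening: 0.282
grasp_force: 59.3
```

>>> step_arm([
  [[0,0,0.03],[0,0,0],0.015],
  [[0,0,0.06],[0,0,0],0.015],
  [[0,0,0.06],[0,0,0],0.015],
  [[0,0,0.06],[0,0,0],0.015],
])

```text
time_s: 23.78
ee_pos: [0.5026, 0.3246, 0.1437]
tcp_rot: [2.222, 2.22, 0.002]
ft_force: [0.0, 0.3, -0.8]
opening: 0.273
grasp_force: 59.4
```

Run:
```python
from h import *
m=env.camera_model('wrist'); im,d=env.capture('wrist')
a=wrect(d,m,.5995,.316,.03,.11,.13); b=wrect(d,m,.4035,.3345,.03,.11,.13); print(a,b)
t=(np.array(a[1])+b[1])/2000; print(t); goto(t[0],t[1],.095,90)
x,y,z=env.sense()['ee_pos']; print(x,y,z,wrect(d,m,x,y,.019,z+.02,z+.032))
cv2.imwrite('pics/w5.png',im[:,:,::-1])
```

```text
(1156, array([600. , 315.3]), array([26., 27.]), 18.2, np.float64(0.121)) (1224, array([404.6, 334.8]), array([26., 26.]), 60.7, np.float64(0.121))
[0.5023  0.32505]
shift [ 0.0001 -0.0005  0.0489] yaw 90.0 rz -0.001
0.5027522038380676 0.32489952014863904 0.1439163583742578 (2890, array([504.6, 325. ]), array([32., 27.]), 10.2, np.float64(0.172))
```

View pics/w5.png

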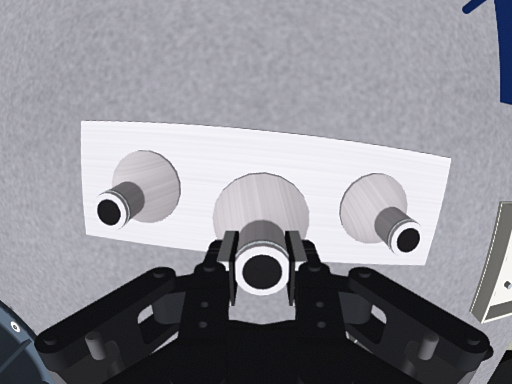

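The picture shows the held reflector at (262,268) midway between the row necks at (109,212) and (407,239). I lower it gently.

>>> step_arm([
  [[0,0,0.02],[0,0,0],0.015],
  [[0,0,0.035],[0,0,0],0.015],
  [[0,0,0.043],[0,0,0],0.015],
  [[0,0,0.046],[0,0,0],0.015],
  [[0,0,0.046],[0,0,0],0.015],
])

```text
time_s: 24.45
ee_pos: [0.5021, 0.3251, 0.0965]
tcp_rot: [2.221, 2.221, 0.0]
ft_force: [0.4, 0.2, -1.6]
opening: 0.279
grasp_force: 59.4
```

>>> step_arm([
  [[0,0,0.001],[0,0,0],0.015],
  [[0,0,0.002],[0,0,0],0.015],
  [[0,0,0.003],[0,0,0],0.015],
  [[0,0,0.003],[0,0,0],0.015],
])

```text
time_s: 24.95
ee_pos: [0.502, 0.3251, 0.0935]
tcp_rot: [2.221, 2.221, 0.0]
ft_force: [-0.1, 0.1, 0.9]
opening: 0.278
grasp_force: 59.6
```

>>> step_arm([
  [[0,0,0.0005],[0,0,0],0.015],
  [[0,0,0.0008],[0,0,0],0.015],
  [[0,0,0.0008],[0,0,0],0.015],
])

```text
time_s: 25.32
ee_pos: [0.502, 0.3252, 0.0933]
tcp_rot: [-2.221, -2.221, -0.001]
ft_force: [-5.1, -1.5, 11.7]
opening: 0.276
grasp_force: 60.8
```

Contact is firm but light. I release in small opening steps, then go straight up.

>>> step_arm([
  [[0,0,-0.0005],[0,0,0],0.026],
  [[0,0,-0.0005],[0,0,0],0.03],
  [[0,0,-0.0005],[0,0,0],0.036],
  [[0,0,-0.0005],[0,0,0],0.045],
  [[0,0,-0.0005],[0,0,0],0.045],
])

```text
time_s: 25.95
ee_pos: [0.5019, 0.325, 0.093]
tcp_rot: [-2.221, -2.221, 0.0]
ft_force: [0.1, -0.6, 0.5]
opening: 0.524
grasp_force: 0.0
```

>>> step_arm([
  [[0,0,-0.01],[0,0,0],0.045],
  [[0,0,-0.03],[0,0,0],0.045],
  [[0,0,-0.06],[0,0,0],0.045],
  [[0,0,-0.09],[0,0,0],0.045],
  [[0,0,-0.11],[0,0,0],0.045],
])

```text
time_s: 26.58
ee_pos: [0.5023, 0.3253, 0.2053]
tcp_rot: [2.221, 2.221, 0.003]
ft_force: [0.5, 0.3, 0.8]
opening: 0.525
grasp_force: 0.0
```

>>> step_arm([
  [[-0.04,0,0],[0,0,0],0.045],
  [[-0.08,0,0],[0,0,0],0.045],
  [[-0.12,0,0],[0,0,0],0.045],
  [[-0.12,0,0],[0,0,0],0.045],
])

```text
time_s: 27.08
ee_pos: [0.5021, 0.203, 0.2041]
tcp_rot: [2.224, 2.218, 0.001]
ft_force: [0.9, 1.0, 1.0]
opening: 0.527
grasp_force: 0.0
```

Run:
```python
from h import *
m=env.camera_model('wrist'); im,d=env.capture('wrist')
for x,y in((.6,.315),(.502,.325),(.4045,.3345)): print(wrect(d,m,x,y,.03,.11,.13))
ims,_=env.capture('side'); cv2.imwrite('pics/s9.png',ims[:,:,::-1]); print(env.sense()['ee_pos'])
```

```text
(828, array([599.8, 314.4]), array([26., 26.]), 65.3, np.float64(0.121))
(933, array([502.2, 324.4]), array([26., 27.]), 89.4, np.float64(0.121))
(816, array([404.6, 334.2]), array([26., 26.]), 5.0, np.float64(0.121))
[0.50220646 0.20514281 0.20374899]
```

View pics/s9.png

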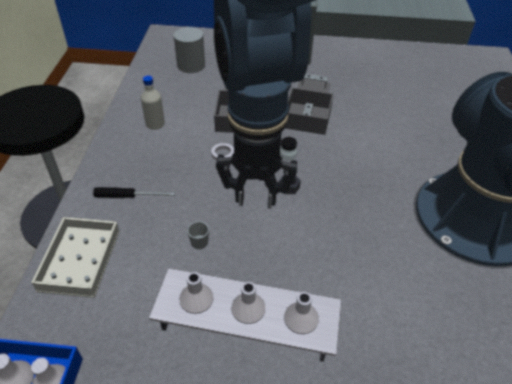

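The picture shows the three reflectors upright in a straight, even row at (195,290), (248,300) and (303,313). The middle one measures within 0.2 mm of the midpoint, and the arm is clear of everything.

```bash
python3 -c "
from plant import env
print(env.finish_job())"
```

```text
the job is handed in; nothing more can be done
None
```

Job handed in at about 27 s: both caps are in the cap bin, the bracket is in the bracket bin, and the reflector stands upright midway between the two on the shelf; the hand-in returned no verdict.

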